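# Turn the ball dish to the cup and hold it ready to pour

## Robot

A 6-joint arm with a two-finger parallel gripper is mounted at the origin on a cart in front of the work surface, level with it; the furniture and walls round the work are solid. World frame = base frame: x ahead of the robot, y to its left, z up, the work surface at z = 0. Lengths are in mm, angles in rad, forces in N, time in s.
With the tool pointing down it reaches from about 400 to 925 mm from the base axis. Payload 3.4 kg.
Tool frame: the origin (TCP) lies on the mounting face of the last link; the fingertips stand 173 mm ahead of it and the grasp point (between the pads) lies 155 mm ahead of it; z points along the fingers, y is the line along which they close (so a half turn about z gives the same grasp; the last joint's range is limited). The gripper opens to 85 mm and grips with 20 to 120 N. Pads are 22 mm wide; open, the fingers measure 114 mm over their backs; the gripper's body (76 mm by 85 mm) begins 54 mm behind the grasp point. The pads swing forward as they close: fully open they stand 13 mm farther back than shut.
Start: joints at [1.071, 0.307, 1.506, -0, 1.328, -0.073], TCP at [237.527, 523.654, 404.705] pointing down, gripper open.
Joint ranges: [-3.12, 3.12], [-1.05, 2.28], [0.14, 2.33], [-1.42, 4.57], [0.1, 2.73], [-2.68, 2.68]. Speed limits (rad/s): [2.57, 2.57, 3.14, 3.14, 3.14, 3.14].

## Interface

Orientations are given as a unit quaternion [w, x, y, z].
In Python, from workcell import status, viewer, robot gives the robot as it stands.
- The arm moves only by the tool apply_moves, never from a script. Its argument "increments" is text: rows parted by semicolons, each of 6 numbers parted by spaces: the shift along the tool's x, y, z in m, then the turn, a rotation vector about the tool's x, y, z in rad. A call has 1 to 20 rows; each row shifts and turns the commanded pose from where the row before left it, along the tool's axes as they then stand; what a row does not reach is not made up. A row lasts 1/12 s, in which the tool goes at most 41.7 mm and 7.16 degrees, less where a joint would pass 70% of its speed; a pose out of reach is approached as far as the arm can. A call is refused whole if a number of a shift passes 0.0417 or a number of a turn 0.125, either way. A call with a gripper value outside its range is refused whole. "fingers" is the closure, from 0 (fully open) to 1 (shut), set as the call begins (left out, the last holds). The fingers move at their own pace and stop on an object; "newtons" is the grip in N (left out, the last holds). Time passes only in rows, so rows that do not move let the fingers close. It gives the time, the measured TCP pose, the force, the opening and the grip force at its end, in the units of the state.
- status.sense(): the state, without advancing time (a new reading comes with each control period).
- viewer.capture(name): name is "side" or "top"; returns the picture (400x640x3 uint8, red, green, blue); there is no depth.
- viewer.camera_params(name): a dict with "vfov" (degrees; the focal length in pixels is half the picture's height over the tangent of half this angle, whatever the lens; pixels are square), "cx", "cy" (the principal point, pixels), "R" (3x3) and "t" (3): a world point X has camera coordinates R X + t. Camera axes: x right, y down, z forward; pixel columns grow to the right and rows downward; lengths in mm; the calibration is good to about 2 mm. A picture is of the moment at which its call begins. camera_params takes no time and is no camera call.
- robot.job_done(): hands the job in; it is judged then, once.
The state is a dict: "clock": time; "joints": joint angles; "qvel": joint speeds; "joint_torque": joint torques, N m; "tcp_pos": TCP position; "tcp_rot": TCP orientation; "wrist_force": force on the tool from outside, world axes, zero at the start; "ft_torque": the same for the moment, N m; "opening": opening from 0.0 (shut) to 1.0 (fully open); "gripper_force": force on a finger pad.
Only numpy, scipy, OpenCV 4.12 (cv2) and the standard library are available. Lean on these libraries where they do the work, as an engineer would, in place of code of your own. Each camera call takes 0.05 s, during which the arm holds its last target. There are 200 camera calls.

## Task

Lift the metal dish with the loose steel ball in it by its overhead handle, straight up off the roll of tape it stands on, and turn it level through a quarter turn, towards the side where the open grey cup stands, so that the end of its spout is over the middle of the cup's mouth, a few centimetres above the rim, with the dish still above the roll. Keep the ball in the middle of the dish all the way, do not touch the ball, and leave the cup and the things round about where they are. Finish still holding the dish there, level and at rest in the gripper: do not pour and do not put it down.

Things in the scene. Friction and masses are not known exactly. Their poses are not given: they have to be found in the camera images.
- dish_grip (a point): centre of the wooden grip on top of the dish's fixed overhead handle: bar 66 mm long, 14 thick, 18 high, straight above the dish's middle, 110 mm above the dish's underside. Axes are the dish's: x along the spout, y along the bar (grip across it, closing along x), z up. 6 mm wire legs run from the ends of the bar down to the rim at y = +70 and -70 mm. Whole dish 0.21 to 0.39 kg
- dish_centre (a point): middle of the floor of the dish, a shallow round aluminium pan 138 mm across, rim 25 mm above its underside, with a spout 42 mm wide along +x that ends 130 mm from the middle. The point is 6.5 mm above the underside, 103.5 mm below the centre of the grip; axes as the grip's. The floor rises from here at 8 degrees all round, so the ball settles here
- dish_lip (a point): point in the spout's floor near its end: 122 mm along x from the dish's middle, 15.8 mm above the dish's underside, 94 mm below the centre of the grip; the spout's underside is 3 mm lower, its side walls 10 mm higher
- ball_center (a point): centre of the loose steel ball, 24 mm across, in the middle of the dish
- roll: wide roll of brown tape, 88 mm across and 48 mm high, fixed on the table, the dish's stand; its origin is the centre of its underside
- cup_rim (a point): centre of the mouth of the plain grey cup without handle that stands beside the dish, at rim height, 90 mm above the table. The cup is loose, 82 mm across at the rim, wall 3 mm; it stands about 124 mm from the roll's middle, about square to where the spout points at the start, to its left or to its right
- screws: small cardboard box, 52 x 82 x 40 mm, on the opposite side of the roll from the cup; leave it; origin: centre of its underside
- offcut: oak offcut lying on the table, 45 x 120 x 22 mm; leave it; origin: centre of its underside
- rule: yellow folding rule lying on the table, 18 x 232 x 21 mm; leave it; origin: centre of its underside
- spanner: steel spanner lying on the table, 32 x 198 x 6 mm; leave it; origin: centre of its underside

How it is judged (in metres and radians):
On the way, in this order (a step that is already met when the one before it is completed fails the run):
1. the dish is lifted clear of the roll, level, with the ball in its middle (height (world z) of dish_centre above 0.07 m and contact force between dish and roll below 0.1 N and angle between dish_centre's own z axis and vertical below 0.12 rad and horizontal distance between ball_center and dish_centre below 0.025 m), for 0.1 s.
2. the dish is turned so that its lip is over the cup's mouth (horizontal distance between dish_lip and cup_rim below 0.025 m and horizontal distance between dish_centre and roll below 0.03 m and height (world z) of dish_lip above 0.103 m), for 0.2 s.
At the end, for the whole second after the job is handed in: Fingers hold the dish at rest, clear of roll and cup: lip point within 25 mm (horizontally) of the cup mouth's middle and 13 to 81 mm above the rim, dish middle within 30 mm of the roll's axis, level within 0.10 rad, ball in the dish within 15 mm of its middle (all of step 2 and height (world z) of dish_lip below 0.171 m and angle between dish_centre's own z axis and vertical below 0.1 rad and horizontal distance between ball_center and dish_centre below 0.015 m and contact force between ball and dish above 0.1 N and contact force between the fingers and dish above 3 N and contact force between dish and cup below 0.1 N and contact force between dish and roll below 0.1 N and linear speed of dish below 0.03 m/s and angular speed of dish below 0.2 rad/s); the arm keeps its last pose, push and grip.
It fails at once if the ball rolls more than 30 mm from the middle of the dish (horizontal distance between ball_center and dish_centre above 0.03 m).
It fails at once if the dish tips by more than 0.2 rad (angle between dish_centre's own z axis and vertical above 0.2 rad).
It fails at once if the robot touches the ball (contact force between any of the arm, the fingers and ball above 0.5 N).
It fails at once if the cup is shifted or tipped (distance of cup_rim from where it was at the start of the episode above 0.015 m).
It fails at once if the things round about are shifted (distance of any of screws, offcut, rule, spanner from where it was at the start of the episode above 0.02 m).
It also fails if it takes over 38 s, if anything falls off the work surface, if the arm or the gripper's body presses on something with over 40 N, if the wrist force passes 120 N, or if a joint passes its speed limit or range.

## Working session

There is one attempt and no reset: what is moved stays moved. The work goes in short steps, Python scripts to look and compute and a tool call to move; the robot and the scene stay as the last step left them, time stands still between calls to the robot, and variables do not carry over. Pictures are saved under pics/ and viewed, at most 10 in all, crops included, and the job is handed in when it is done.

Besides the shell and the picture viewer there is one more tool, called after "Request:" as name(argument=value, ...), one argument or row to a line, values as JSON. apply_moves: Moves the arm, as the interface text tells. Its arguments: {"type":"object","properties":{"increments":{"type":"string"},"fingers":{"type":"number"},"newtons":{"type":"number"}},"required":["increments"]}

```bash
mkdir -p pics; python3 - <<'E'
from workcell import status, viewer, robot
import cv2
for n in("side","top"):
    im=viewer.capture(n); cv2.imwrite(f"pics/{n}0.png",im[:,:,::-1].copy()); print(n,viewer.camera_params(n))
print(status.sense())
E
```

```text
side {'vfov': 42.22099033120983, 'cx': 318.6554325713329, 'cy': 184.94284544645794, 'R': array([[ 0.99925536, -0.03299087,  0.02000802],
       [-0.00476479, -0.6201011 , -0.78450744],
       [ 0.03828858,  0.78382793, -0.61979655]]), 't': array([-589.96131753,  125.99606497, 1546.46133249])}
top {'vfov': 49.393316727711465, 'cx': 315.9036414427193, 'cy': 203.41477907245599, 'R': array([[ 0.02957475, -0.99952995, -0.00807592],
       [-0.98771347, -0.02798286, -0.15374998],
       [ 0.15345172,  0.01252381, -0.98807678]]), 't': array([ -12.7874782 ,  594.07639889, 1381.21079931])}
{'clock': 0.1, 'joints': array([ 1.07149447e+00,  3.07490731e-01,  1.50750286e+00,  1.35044509e-05,
        1.32840584e+00, -7.34799173e-02]), 'qvel': array([-0.00230327, -0.00273462, -0.00485022, -0.00086583, -0.00145701,
       -0.00331989]), 'joint_torque': array([ 3.13384871e-04, -4.58528209e+01, -2.52608460e+01,  2.93389019e-05,
        5.66195900e-03, -1.78865554e-05]), 'tcp_pos': array([237.38382515, 523.39020674, 403.89219453]), 'tcp_rot': array([-2.61485100e-04,  2.11307536e-01,  9.77419209e-01, -8.64737364e-04]), 'wrist_force': array([0.93071674, 0.88674329, 0.72147615]), 'ft_torque': array([0.04729671, 0.05537955, 0.06606673]), 'gripper_force': 0.0, 'opening': 0.9967703761808598}
```

View pics/side0.png

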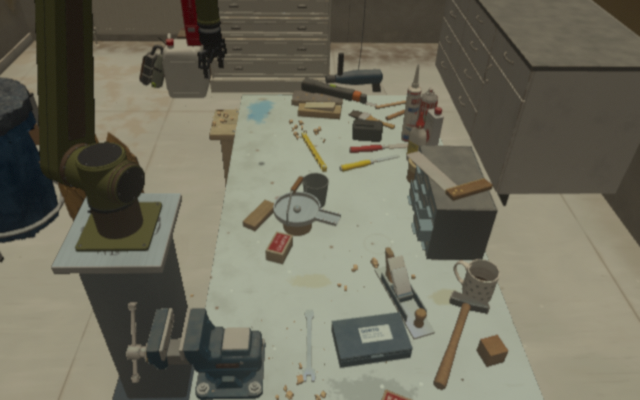

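View pics/top0.png

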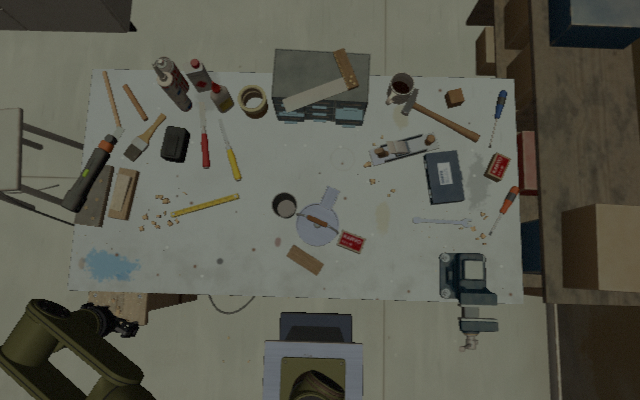

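The dish is at about (318,222) in the top view with its spout pointing up to (331,190). The cup is at (284,204), on the robot's left, and the screw box is at (351,241). I'll enlarge both views.

```bash
python3 - <<'E'
import cv2
im=cv2.imread("pics/top0.png")[170:280,260:380]; cv2.imwrite("pics/topc.png",cv2.resize(cv2.convertScaleAbs(im,alpha=1.3),None,fx=5,fy=5,interpolation=cv2.INTER_CUBIC))
im=cv2.imread("pics/side0.png")[165:265,235:355]; cv2.imwrite("pics/sidec.png",cv2.resize(cv2.convertScaleAbs(im,alpha=1.5),None,fx=6,fy=6,interpolation=cv2.INTER_CUBIC))
E
```

```text
(no output)
```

View pics/topc.png

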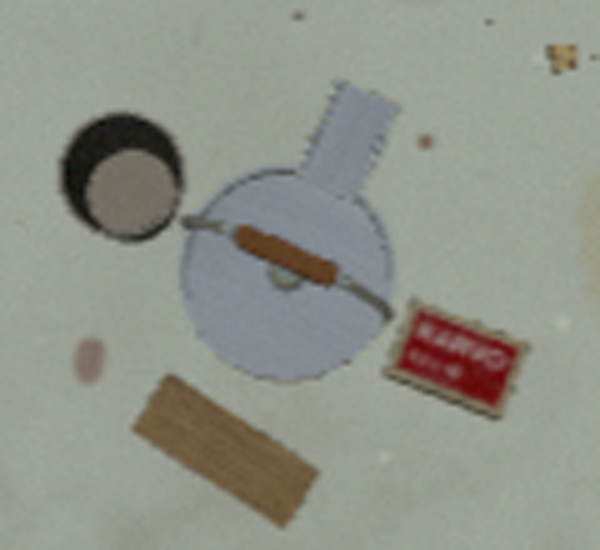

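View pics/sidec.png

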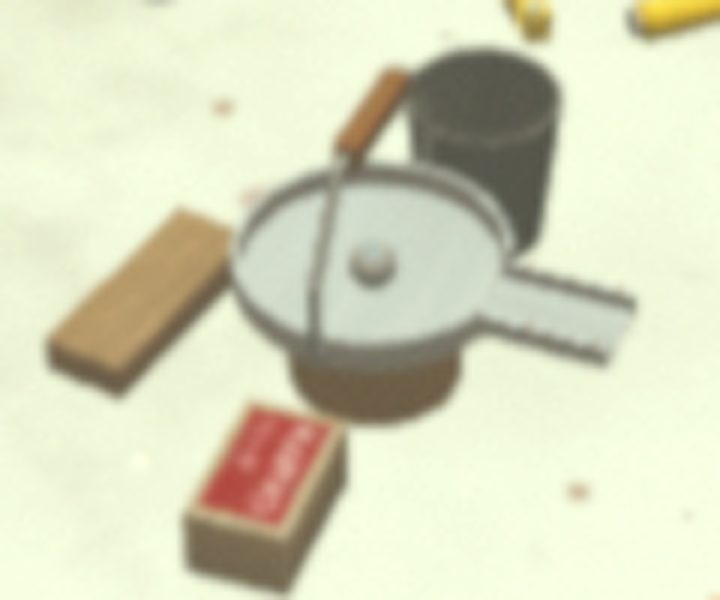

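Top crop: grip bar (234,235) to (338,273), rim circle centre (288,274), spout end corners (338,80) and (400,107), cup mouth centre (123,177). Side crop: ball (373,263), cup rim centre (485,97), bar centre (374,112).

```bash
cat >h.py <<'E'
import numpy as np
from workcell import status, viewer, robot
C={n:viewer.camera_params(n) for n in("side","top")}
def ray(n,u,v):
    p=C[n];f=200/np.tan(np.radians(p["vfov"]/2))
    return -p["R"].T@p["t"], p["R"].T@np.array([(u-p["cx"])/f,(v-p["cy"])/f,1])
def onz(n,u,v,z):
    o,d=ray(n,u,v);return o+d*(z-o[2])/d[2]
def tri(a,b):
    (o,d),(q,e)=ray("top",*a),ray("side",*b)
    s=np.linalg.lstsq(np.c_[d,-e],q-o,rcond=None)[0];A=o+s[0]*d;B=q+s[1]*e
    return (A+B)/2,np.linalg.norm(A-B)
T=lambda x,y:(260+(x+.5)/5-.5,170+(y+.5)/5-.5)
S=lambda x,y:(235+(x+.5)/6-.5,165+(y+.5)/6-.5)
E
python3 - <<'E'
from h import *
np.set_printoptions(precision=1,suppress=True)
def p(l,X):print(l,X)
p("rim top",onz("top",*T(288,274),73)); p("ball side",onz("side",*S(373,263),66.5))
p("bar A",onz("top",*T(234,235),163));p("bar B",onz("top",*T(338,273),163))
p("bar side",onz("side",*S(374,112),160));p("bar sideA",onz("side",*S(397,72),160));p("bar sideB",onz("side",*S(347,150),160))
p("leg ends A",onz("top",*T(185,221),73));p("legB",onz("top",*T(390,317),73))
p("lip1",onz("top",*T(338,80),73.8));p("lip2",onz("top",*T(400,107),73.8))
p("lip s1",onz("side",*S(634,297),73.8));p("lip s2",onz("side",*S(606,360),73.8))
p("cup top",onz("top",*T(123,177),90));p("cup side",onz("side",*S(485,97),90))
print(tri(T(123,177),S(485,97)));print(tri(T(286,255),S(374,112)))
E
```

```text
rim top [522.3  -2.1  73. ]
ball side [524.5   3.4  66.5]
bar A [535.3  30.2 163. ]
bar B [514.2 -32.6 163. ]
bar side [525.6   4.5 160. ]
bar sideA [536.6  35.6 160. ]
bar sideB [513.  -24.1 160. ]
leg ends A [554.5  65.   73. ]
legB [496.7 -67.8  73. ]
lip1 [649.2 -30.8  73.8]
lip2 [632.6 -71.2  73.8]
lip s1 [650.5 -31.3  73.8]
lip s2 [634.3 -75.9  73.8]
cup top [579.4 104.5  90. ]
cup side [582.1 105.7  90. ]
(array([580.7, 104.5,  90.6]), np.float64(2.7648615304032984))
(array([524.8,  -1.2, 164.3]), np.float64(1.6594906364556405))
```

Request:
apply_moves(
  increments="0 0 0 0 0 0.119;0 0 0 0 0 0.119;0 0 0 0 0 0.119;0 0 0 0 0 0.119;0 0 0 0 0 0.119;0 0 0 0 0 0.119;0 0 0 0 0 0.119;0 0 0 0 0 0.119;0 0 0 0 0 0.119;0 0 0 0 0 0.119;0 0 0 0 0 0.119;0 0 0 0 0 0.119;0 0 0 0 0 0.119;0 0 0 0 0 0",
  fingers=0,
)

```text
clock: 1.27
tcp_pos: [237.4, 523.5, 404.2]
tcp_rot: [0.0, 0.835, 0.55, -0.001]
wrist_force: [-0.1, -0.3, 0.1]
opening: 1.001
gripper_force: 0.0
```

Request:
apply_moves(
  increments="-0.0185 0.0234 0 0 0 0;-0.0185 0.0234 0 0 0 0;-0.0185 0.0234 0 0 0 0;-0.0185 0.0234 0 0 0 0;-0.0185 0.0234 0 0 0 0;-0.0185 0.0234 0 0 0 0;-0.0185 0.0234 0 0 0 0;-0.0185 0.0234 0 0 0 0;-0.0185 0.0234 0 0 0 0;-0.0185 0.0234 0 0 0 0;-0.0185 0.0234 0 0 0 0;-0.0185 0.0234 0 0 0 0;-0.0185 0.0234 0 0 0 0;-0.0185 0.0234 0 0 0 0;-0.0185 0.0234 0 0 0 0;-0.0185 0.0234 0 0 0 0;-0.0185 0.0234 0 0 0 0;-0.0185 0.0234 0 0 0 0;-0.0185 0.0234 0 0 0 0;-0.0185 0.0234 0 0 0 0",
)

```text
clock: 2.93
tcp_pos: [523.8, -1.4, 404.5]
tcp_rot: [-0.0, 0.833, 0.553, -0.0]
wrist_force: [0.7, 0.6, 0.3]
opening: 0.999
gripper_force: 0.0
```

Request:
apply_moves(
  increments="0 0 0 0 0 0;0 0 0 0 0 0;0 0 0 0 0 0",
)

```text
clock: 3.18
tcp_pos: [523.0, 0.2, 404.3]
tcp_rot: [-0.001, 0.834, 0.552, -0.0]
wrist_force: [0.1, -0.1, -0.5]
opening: 1.006
gripper_force: 0.0
```

```bash
cat >>h.py <<'E'
from scipy.spatial.transform import Rotation as Ro
def st(target=None):
    s=status.sense();q=s["tcp_rot"];R=Ro.from_quat(np.r_[q[1:],q[0]]).as_matrix()
    print(s["clock"],s["tcp_pos"].round(1),"yaw_y",np.degrees(np.arctan2(R[1,1],R[0,1])).round(2),"z",R[:,2].round(4),s["opening"],s["gripper_force"],s["wrist_force"].round(1),s["ft_torque"].round(2))
    if target is not None: print("tool delta mm",R.T@(np.array(target)-s["tcp_pos"]))
E
python3 - <<'E'
from h import *
import cv2
st([524.5,0,313])
im=viewer.capture("side")[110:235,235:355,::-1]; cv2.imwrite("pics/s1.png",cv2.resize(cv2.convertScaleAbs(im,alpha=1.5),None,fx=4.8,fy=4.8,interpolation=cv2.INTER_CUBIC))
E
```

```text
3.1833 [5.230e+02 2.000e-01 4.043e+02] yaw_y -22.97 z [-1.6e-03  7.0e-04 -1.0e+00] 1.00622749232465 0.0 [ 0.1 -0.1 -0.5] [ 0.   -0.    0.03]
tool delta mm [ 0.4356361   1.59284466 91.26036228]
```

View pics/s1.png

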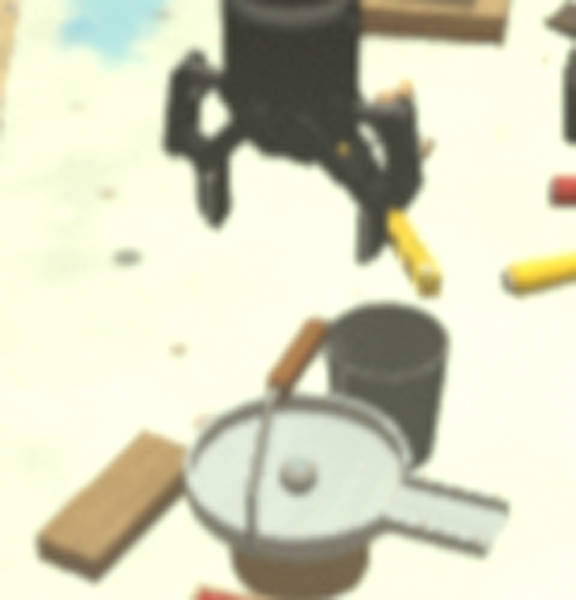

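The open fingers straddle the bar: tips at (215,225) and (370,260), bar centre (298,355). Now I lower the gripper.

Request:
apply_moves(
  increments="0.0004 0.0015 0.0076 0 0 0;0 0 0.0076 0 0 0;0 0 0.0076 0 0 0;0 0 0.0076 0 0 0;0 0 0.0076 0 0 0;0 0 0.0076 0 0 0;0 0 0.0076 0 0 0;0 0 0.0076 0 0 0;0 0 0.0076 0 0 0;0 0 0.0076 0 0 0;0 0 0.0076 0 0 0;0 0 0.0076 0 0 0;0 0 0 0 0 0;0 0 0 0 0 0",
  fingers=0.4,
)

```text
clock: 4.4
tcp_pos: [524.9, -0.2, 312.9]
tcp_rot: [-0.0, 0.834, 0.552, -0.0]
wrist_force: [-0.5, 0.4, 0.8]
opening: 0.602
gripper_force: 0.0
```

```bash
python3 - <<'E'
from h import *
import cv2
st([524.5,0,313])
a=viewer.capture("side")[140:240,240:340,::-1];b=viewer.capture("top")[180:250,280:360,::-1]
f=lambda im,k:cv2.resize(cv2.convertScaleAbs(im,alpha=1.5),(k,500),interpolation=cv2.INTER_CUBIC)
cv2.imwrite("pics/s2.png",f(a,500))
E
```

```text
4.4 [ 5.249e+02 -2.000e-01  3.129e+02] yaw_y -23.04 z [-1.2e-03  1.0e-04 -1.0e+00] 0.6018731772065439 0.0 [-0.5  0.4  0.8] [-0.01 -0.01 -0.01]
tool delta mm [ 0.04441138 -0.401111   -0.07109936]
```

View pics/s2.png

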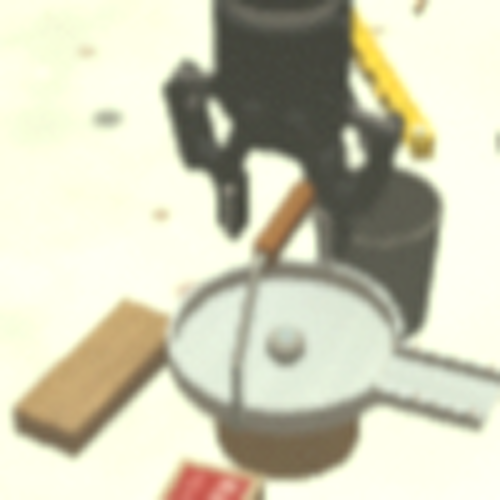

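The bar, centred at (285,218), sits between the pads, with tips at (233,235) and about (340,250). I'm closing gently.

Request:
apply_moves(
  increments="0 0 0 0 0 0;0 0 0 0 0 0;0 0 0 0 0 0;0 0 0 0 0 0",
  fingers=0.7,
  newtons=30,
)

```text
clock: 4.83
tcp_pos: [525.1, -0.2, 313.8]
tcp_rot: [0.0, 0.834, 0.552, 0.0]
wrist_force: [-0.3, 0.3, -0.5]
opening: 0.298
gripper_force: 0.0
```

Request:
apply_moves(
  increments="0 0 0 0 0 0;0 0 0 0 0 0;0 0 0 0 0 0;0 0 0 0 0 0;0 0 0 0 0 0;0 0 0 0 0 0",
  fingers=0.82,
)

```text
clock: 5.33
tcp_pos: [525.0, -0.2, 313.5]
tcp_rot: [-0.0, 0.834, 0.552, -0.0]
wrist_force: [0.3, 0.6, 0.1]
opening: 0.179
gripper_force: 0.0
```

Request:
apply_moves(
  increments="0 0 0 0 0 0;0 0 0 0 0 0;0 0 0 0 0 0;0 0 0 0 0 0",
  fingers=1,
)

```text
clock: 5.67
tcp_pos: [525.2, -0.2, 313.6]
tcp_rot: [0.0, 0.834, 0.552, 0.0]
wrist_force: [1.1, 0.1, -0.8]
opening: 0.161
gripper_force: 31.0
```

Request:
apply_moves(
  increments="0 0 0 0 0 0;0 0 0 0 0 0;0 0 0 0 0 0;0 0 0 0 0 0;0 0 0 0 0 0;0 0 0 0 0 0",
  newtons=80,
)

```text
clock: 6.17
tcp_pos: [525.2, -0.2, 313.7]
tcp_rot: [0.0, 0.834, 0.552, 0.0]
wrist_force: [1.7, -1.1, 1.9]
opening: 0.145
gripper_force: 78.4
```

```bash
python3 - <<'E'
from h import *
st()
E
```

```text
6.1667 [ 5.252e+02 -2.000e-01  3.137e+02] yaw_y -23.03 z [ 8.e-04 -1.e-04 -1.e+00] 0.14531537833327837 78.42730522155762 [ 1.7 -1.1  1.9] [-0.08 -0.25 -0.02]
```

Request:
apply_moves(
  increments="0 0 -0.0005 0 0 0;0 0 -0.001 0 0 0;0 0 -0.002 0 0 0;0 0 -0.003 0 0 0;0 0 -0.004 0 0 0;0 0 -0.005 0 0 0;0 0 -0.005 0 0 0;0 0 -0.005 0 0 0;0 0 -0.005 0 0 0;0 0 -0.005 0 0 0;0 0 -0.005 0 0 0;0 0 -0.005 0 0 0;0 0 -0.005 0 0 0;0 0 -0.005 0 0 0;0 0 -0.005 0 0 0;0 0 -0.004 0 0 0;0 0 -0.003 0 0 0;0 0 -0.002 0 0 0;0 0 -0.001 0 0 0;0 0 -0.0005 0 0 0",
)

```text
clock: 7.83
tcp_pos: [525.0, -0.2, 384.6]
tcp_rot: [-0.0, 0.834, 0.552, -0.0]
wrist_force: [-0.6, -0.4, -3.3]
opening: 0.148
gripper_force: 78.0
```

Request:
apply_moves(
  increments="0 0 0 0 0 0;0 0 0 0 0 0;0 0 0 0 0 0;0 0 0 0 0 0;0 0 0 0 0 0;0 0 0 0 0 0",
)

```text
clock: 8.33
tcp_pos: [525.0, -0.2, 384.4]
tcp_rot: [-0.0, 0.834, 0.552, -0.0]
wrist_force: [0.0, 0.1, -2.7]
opening: 0.147
gripper_force: 78.0
```

```bash
python3 - <<'E'
from h import *
import cv2
st()
a=viewer.capture("side")[130:240,230:355,::-1];b=viewer.capture("top")[170:260,260:360,::-1]
cv2.imwrite("pics/t3.png",b)
cv2.imwrite("pics/s3.png",cv2.resize(cv2.convertScaleAbs(a,alpha=1.5),None,fx=5,fy=5,interpolation=cv2.INTER_CUBIC))
E
```

```text
8.3333 [ 5.250e+02 -2.000e-01  3.844e+02] yaw_y -23.04 z [-2.e-04 -0.e+00 -1.e+00] 0.14661988065582482 77.96905159950256 [ 0.   0.1 -2.7] [-0.01  0.04  0.01]
```

View pics/s3.png

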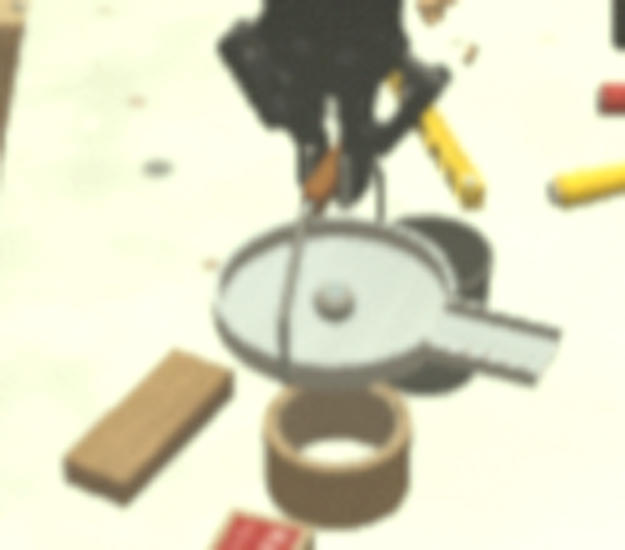

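Lifted clear with the ball in the middle at (334,299). The roll's top ellipse is centred at about (338,428), and the spout end corners are at (560,331) and (534,383).

```bash
python3 - <<'E'
from h import *
np.set_printoptions(precision=1,suppress=True)
P=lambda x,y:("side",230+(x+.5)/5-.5,130+(y+.5)/5-.5)
print(onz(*P(338,425),48),onz(*P(334,299),66.5+71))
a,b=onz(*P(560,331),144.8),onz(*P(534,383),144.8);m=(a+b)/2;print(a,b,m)
g=np.array([525,-.2]);d=m[:2]-g;print(np.linalg.norm(d),np.degrees(np.arctan2(d[1],d[0])))
c=np.array([580.7,105])-g;print(np.linalg.norm(c),np.degrees(np.arctan2(c[1],c[0])))
E
```

```text
[525.7  -3.2  48. ] [524.    4.6 137.5]
[650.9 -34.2 144.8] [633.6 -78.8 144.8] [642.2 -56.5 144.8]
130.01807942764532 -25.65058878221201
119.0358349405758 62.10022664213282
```

Request:
apply_moves(
  increments="0 0 0 0 0 -0.005;0 0 0 0 0 -0.01;0 0 0 0 0 -0.02;0 0 0 0 0 -0.03;0 0 0 0 0 -0.04;0 0 0 0 0 -0.05;0 0 0 0 0 -0.055;0 0 0 0 0 -0.055;0 0 0 0 0 -0.055;0 0 0 0 0 -0.055;0 0 0 0 0 -0.055;0 0 0 0 0 -0.055;0 0 0 0 0 -0.055;0 0 0 0 0 -0.055;0 0 0 0 0 -0.055;0 0 0 0 0 -0.055;0 0 0 0 0 -0.055;0 0 0 0 0 -0.055;0 0 0 0 0 -0.055;0 0 0 0 0 -0.055",
)

```text
clock: 10.1
tcp_pos: [525.0, -0.2, 384.5]
tcp_rot: [0.0, 0.499, 0.867, -0.0]
wrist_force: [0.7, 0.1, -3.1]
opening: 0.15
gripper_force: 78.0
```

Request:
apply_moves(
  increments="0 0 0 0 0 -0.055;0 0 0 0 0 -0.055;0 0 0 0 0 -0.055;0 0 0 0 0 -0.055;0 0 0 0 0 -0.055;0 0 0 0 0 -0.055;0 0 0 0 0 -0.05;0 0 0 0 0 -0.05;0 0 0 0 0 -0.04;0 0 0 0 0 -0.04;0 0 0 0 0 -0.03;0 0 0 0 0 -0.02;0 0 0 0 0 -0.01;0 0 0 0 0 -0.005;0 0 0 0 0 0;0 0 0 0 0 0;0 0 0 0 0 0;0 0 0 0 0 0;0 0 0 0 0 0;0 0 0 0 0 0",
)

```text
clock: 11.77
tcp_pos: [525.0, -0.2, 384.5]
tcp_rot: [-0.0, 0.234, 0.972, -0.0]
wrist_force: [0.5, -0.3, -3.3]
opening: 0.146
gripper_force: 78.0
```

```bash
python3 - <<'E'
from h import *
import cv2
st()
a=viewer.capture("side")[130:240,230:355,::-1];b=viewer.capture("top")[170:260,260:360,::-1]
cv2.imwrite("pics/s4.png",cv2.resize(cv2.convertScaleAbs(a,alpha=1.5),None,fx=5,fy=5,interpolation=cv2.INTER_CUBIC))
cv2.imwrite("pics/t4.png",cv2.resize(cv2.convertScaleAbs(b,alpha=1.5),None,fx=5,fy=5,interpolation=cv2.INTER_CUBIC))
E
```

```text
11.7667 [ 5.250e+02 -2.000e-01  3.845e+02] yaw_y 62.91 z [-0. -0. -1.] 0.14635483027086518 77.97269940376282 [ 0.5 -0.3 -3.3] [ 0.01 -0.    0.01]
```

View pics/s4.png

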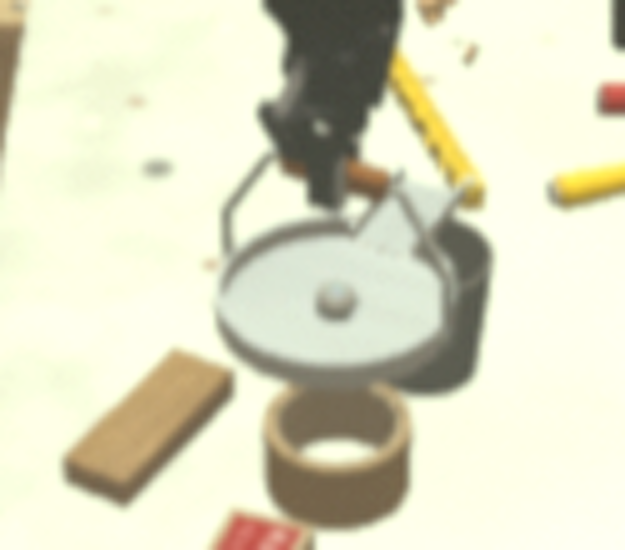

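View pics/t4.png

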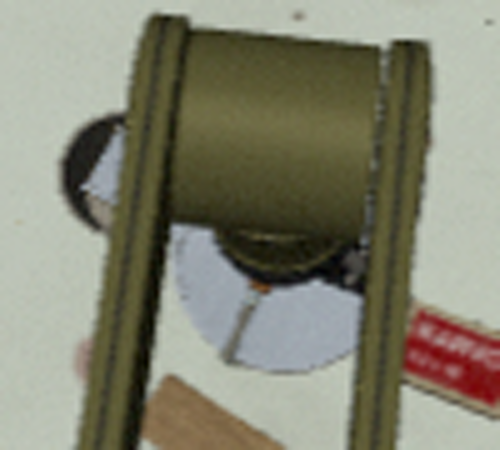

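The ball is centred at (335,300). In the side view the spout end runs from (398,175) to (470,184), and in the top view one end corner shows at (83,188). The cup hasn't moved.

```bash
python3 - <<'E'
from h import *
np.set_printoptions(precision=1,suppress=True)
P=lambda x,y:("side",230+(x+.5)/5-.5,130+(y+.5)/5-.5)
g=np.array([525,-.2]);cup=np.array([581,105])
a,b=onz(*P(398,175),144.8),onz(*P(470,184),144.8);m=((a+b)/2)[:2];d=m-g
lip=g+d*122/np.linalg.norm(d)
print(a,b,m,np.linalg.norm(d),np.degrees(np.arctan2(*d[::-1])),lip,lip-cup)
print(onz("top",*T(83,188),144.8))
st()
E
```

```text
[562.6 115.  144.8] [605.9 105.5 144.8] [584.3 110.3] 125.37001064913217 61.78061947583495 [582.7 107.3] [1.7 2.3]
[563.7 123.8 144.8]
11.8667 [525.   -0.2 384.5] yaw_y 62.91 z [ 0. -0. -1.] 0.14600284862048565 77.97497034072876 [ 0.4 -0.4 -3. ] [-0. -0. -0.]
```

Request:
apply_moves(
  increments="0 0 0 0 0 0;0 0 0 0 0 0;0 0 0 0 0 0;0 0 0 0 0 0;0 0 0 0 0 0;0 0 0 0 0 0;0 0 0 0 0 0;0 0 0 0 0 0",
)

```text
clock: 12.53
tcp_pos: [525.0, -0.2, 384.5]
tcp_rot: [-0.0, 0.234, 0.972, -0.0]
wrist_force: [-0.5, -0.3, -2.9]
opening: 0.145
gripper_force: 78.0
```

```bash
python3 -c "
from workcell import robot
print(robot.job_done())"
```

```text
the job is handed in; nothing more can be done
None
```

I lifted the dish off the roll, turned it 86° so the spout's lip is about 3 mm from the middle of the cup's mouth and about 45 mm above the rim (from the camera images), and handed in at 12.5 s still holding it level and at rest, with the ball in the middle; no verdict was returned.

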